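Latch both sprung jaws of the clamping board open

TASK

Get the clamping board ready for the next workpiece: with the fingertips, push each of the two sprung wooden jaws back, away from the fence, until its stop pin drops, then let the jaw come forward again so that it stays latched half-open on the pin. Let the pins fall by themselves without touching them, lift nothing, and leave the tools and everything else lying around where they are.

Things in the scene. Friction and masses are not known exactly. Their poses are not given: they have to be found in the camera images.
- board: plywood clamping board lying fixed on the bench, 360 x 340 mm, 18 mm thick (its top is the working level, 18 mm above the bench). Origin on its underside, 130 mm from its near edge and half-way across its width; x runs away from the near wooden fence towards the two jaw units, y to the left, z up. The fence is a wooden strip 22 mm wide and 22 mm high (top 40 mm above the bench) along the near edge, from 124 to 102 mm before the origin
- left_face (a point): centre of the near, upright face of the left (+y side) jaw: a dark brown wooden block 70 mm wide, 22 mm thick and 58 mm high (bottom 4 mm, top 62 mm above the board's top); the point lies on the face, 56 mm above the bench (24 mm below the block's top), and travels with the jaw. Its x axis is the direction in which the jaw is pushed back, away from the fence (same as the board's x), z is up. At the start at least 85 mm are free between fence and face
- left_jaw (a joint): travel in m of the left jaw along its x from the sprung-forward position: 0 forward, 0.030 latched on its pin half-way, 0.058 back stop. The spring pushes it forward with 3.6 N at 0 rising to 10.6 N at 0.058. The pin drops once the jaw has been pushed beyond 0.044; when let go it then comes forward and stops against the pin at 0.030. Let go earlier, it returns to 0
- left_pin (a joint): fall in m of the left stop pin: 0 up, riding on the jaw's steel bar; 0.018 dropped in (knob down on its bridge); negative if lifted. It falls under its own weight
- left_knob (a point): centre of the top of the left pin's black knob, 24 mm across, 115 mm behind the jaw's face in the forward position; its top stands 97 mm above the bench when up, 79 mm when dropped
- right_face (a point): centre of the near, upright face of the right (-y side) jaw: a dark brown wooden block 70 mm wide, 22 mm thick and 58 mm high (bottom 4 mm, top 62 mm above the board's top); the point lies on the face, 56 mm above the bench (24 mm below the block's top), and travels with the jaw. Its x axis is the direction in which the jaw is pushed back, away from the fence (same as the board's x), z is up. At the start at least 85 mm are free between fence and face
- right_jaw (a joint): travel in m of the right jaw along its x from the sprung-forward position: 0 forward, 0.030 latched on its pin half-way, 0.058 back stop. The spring pushes it forward with 3.6 N at 0 rising to 10.6 N at 0.058. The pin drops once the jaw has been pushed beyond 0.044; when let go it then comes forward and stops against the pin at 0.030. Let go earlier, it returns to 0
- right_pin (a joint): fall in m of the right stop pin: 0 up, riding on the jaw's steel bar; 0.018 dropped in (knob down on its bridge); negative if lifted. It falls under its own weight
- right_knob (a point): centre of the top of the right pin's black knob, 24 mm across, 115 mm behind the jaw's face in the forward position; its top stands 97 mm above the bench when up, 79 mm when dropped
- tape: loose tape measure standing on the board between the two jaw units, 62 x 36 x 60 mm high; origin at the centre of its underside
- offcut: loose wooden offcut 45 x 34 x 22 mm high on the board between fence and jaws, near the middle of the width; origin at the centre of its underside
- tin: loose tin 86 mm across, 98 mm high; origin at the centre of its underside
- jar: loose glass jar with steel lid, 68 mm across, 100 mm high; origin at the centre of its underside
- screwdriver: loose screwdriver 200 mm long lying along its x; origin under its middle
- hammer: loose hammer 260 mm long lying along its x; origin under its middle
- wrench: loose wrench 180 mm long lying along its x; origin under its middle

How it is judged:
At the end, for the whole second after the job is handed in: both jaws rest latched half-way (26 to 34 mm of their 58 mm travel) with their pins dropped (more than 14 of 18 mm) (value of joint left_jaw between 0.026 and 0.034 m and value of joint each of left_pin, right_pin above 0.014 m and velocity of joint left_jaw between -0.01 and 0.01 m/s and value of joint right_jaw between 0.026 and 0.034 m and velocity of joint right_jaw between -0.01 and 0.01 m/s); the robot touches nothing.
It fails at once if a stop pin is lifted (more than 4 mm) (value of joint any of left_pin, right_pin below -0.004 m).
It fails at once if the robot touches a stop pin (more than 1 N) (contact force between any of the fingers, the arm and left_pin above 1 N or contact force between any of the fingers, the arm and right_pin above 1 N).
It fails at once if a loose thing lying around is moved by more than 20 mm (distance of any of tape, offcut, tin, jar, screwdriver, hammer, wrench from where it was at the start of the episode above 0.02 m).
It also fails if it takes over 48 s, if anything falls off the work surface, if the arm or the gripper's body presses on something with over 40 N, if the wrist force passes 120 N, or if a joint passes its speed limit or range.

ROBOT

A 6-joint arm with a two-finger parallel gripper is mounted at the origin on the work surface. World frame = base frame: x ahead of the robot, y to its left, z up, the work surface at z = 0. Lengths are in m, angles in rad, forces in N, time in s.
With the tool pointing down it reaches from about 0.3 to 0.775 m from the base axis. Payload 14.6 kg.
Tool frame: the origin (TCP) lies on the front face of the gripper's body, between the roots of the fingers; the fingertips stand 97 mm ahead of it and the grasp point (between the pads) lies 78 mm ahead of it; z points along the fingers, x is the direction in which the jaws open and shut, and the axes are right-handed (so a half turn about z gives the same grasp; the last joint's range is limited). The gripper opens to 94 mm and grips with 3 to 60 N. Pads are 16 mm wide; open, the fingers measure 119 mm over their backs; the gripper's body (75 mm by 177 mm) begins 78 mm behind the grasp point.
Start: joints at [-1.27, 0.3, 1.521, -0, 1.321, -0.067], TCP at [0.198, -0.513, 0.303] pointing down, gripper open.
Joint ranges: [-3.03, 3.03], [-0.79, 2.21], [0.23, 2.52], [-1.04, 4.18], [0, 3.07], [-2.55, 2.55]. Speed limits (rad/s): [2.22, 2.22, 2.57, 3.14, 3.14, 3.14].

INTERFACE

Orientations are given as [roll, pitch, yaw] about the fixed x, y, z axes, in that order (R = Rz(yaw) Ry(pitch) Rx(roll)).
In Python, from station import sensors, camera, ctrl gives the robot as it stands.
- The arm moves only by the tool move_arm, never from a script. Its argument "rows" is text: rows parted by semicolons, each of 6 numbers parted by spaces: the shift along the tool's x, y, z in mm, then the turn, a rotation vector about the tool's x, y, z in rad. In form: x y z wx wy wz; .... A call has 1 to 20 rows; each row shifts and turns the pose as measured when the row begins, along the tool's axes as they then stand; what a row does not reach is not made up. A row lasts 1/8 s, in which the tool goes at most 62.5 mm and 10.7 degrees, less where a joint would pass 70% of its speed; a pose out of reach is approached as far as the arm can. A call with a gripper value outside its range is refused whole. "grip" is the opening, from -1 (shut) to 1 (fully open), set as the call begins (left out, the last holds). The fingers move at their own pace and stop on an object; "newtons" is the grip in N (left out, the last holds). Time passes only in rows, so rows that do not move let the fingers close. It gives the time, the measured TCP pose, the force and the opening at its end, in the units of the state.
- sensors.get_obs(): the state, without advancing time (a new reading comes with each control period).
- camera(name): name is "side" or "top"; returns a dict with "color" (400x640x3 uint8, blue, green, red), "z_map" (400x640 float32, m along the optical axis (not along the pixel's ray), 0 where there is no reading), "mtx" (3x3 intrinsics, pixels), "position" and "attitude" of the camera in the world. Camera axes: x right, y down, z forward; pixel columns grow to the right and rows downward; lengths in m; the calibration is good to about 2 mm. A picture is of the moment at which its call begins.
- ctrl.hand_in(): hands the job in, once; it reports no verdict.
The state is a dict: "time_s": time; "qpos": joint angles; "joint_vel": joint speeds; "tau": joint torques, N m; "ee_pos": TCP position; "eef_rot": TCP orientation; "force": force on the tool from outside, world axes, zero at the start; "moment": the same for the moment, N m; "grip_width": finger opening in m.
Only numpy, scipy, OpenCV 4.12 (cv2) and the standard library are available. Lean on these libraries where they do the work, as an engineer would, in place of code of your own. Each camera call takes 0.05 s, during which the arm holds its last target.

## Working session

There is one attempt and no reset: what is moved stays moved. The work goes in short steps, Python scripts to look and compute and a tool call to move; the robot and the scene stay as the last step left them, time stands still between calls to the robot, and variables do not carry over. Pictures are saved under pics/ and viewed, and the job is handed in when it is done.

Besides the shell and the picture viewer there is one more tool, called as name(argument=value, ...) on one line, values as JSON. move_arm: Moves the arm, as the interface text tells. Its arguments: {"type":"object","properties":{"rows":{"type":"string"},"grip":{"type":"number"},"newtons":{"type":"number"}},"required":["rows"]}

```bash
mkdir -p pics; ls; cat > h.py <<'E'
import numpy as np,cv2
from station import sensors,camera,ctrl
from scipy.spatial.transform import Rotation as R
def snap(n,f):
    c=camera(n); cv2.imwrite(f,c['color']); np.savez(f[:-4]+'.npz',**c); return c
def load(f): return np.load(f[:-4]+'.npz')
def Rm(a):
    a=np.array(a); 
    if a.shape==(3,3): return a
    return (R.from_euler('xyz',a) if a.size==3 else R.from_quat(a)).as_matrix()
def cloud(c):
    z=c['z_map'];v,u=np.mgrid[:400,:640];K=c['mtx']
    p=np.stack([(u-K[0,2])/K[0,0]*z,(v-K[1,2])/K[1,1]*z,z],-1)
    return p@Rm(c['attitude']).T+c['position']
E
python3 - <<'E'
from h import *
for n in('top','side'):
    c=snap(n,f'pics/{n}0.png'); print(n,c['mtx'],c['position'],c['attitude'])
print(sensors.get_obs())
E
```

```text
pics
top [[387.35551232   0.         319.26518776]
 [  0.         387.35551232 199.09270964]
 [  0.           0.           1.        ]] [0.33609877 0.00542601 1.14206346] [-2.98185694  0.02100021 -1.58598847]
side [[491.32953832   0.         320.2735831 ]
 [  0.         491.32953832 202.20097872]
 [  0.           0.           1.        ]] [0.17128725 1.11428911 1.09126273] [-2.27894703 -0.00774832 -2.83160725]
{'time_s': 0.1, 'qpos': array([-1.26963625e+00,  3.00421400e-01,  1.52149191e+00,  8.69293460e-06,
        1.32069952e+00, -6.65968742e-02]), 'joint_vel': array([-0.00130482, -0.00024851, -0.00119708,  0.0003675 ,  0.00086913,
        0.00035883]), 'tau': array([ 1.17676507e-03, -5.32645547e+01, -3.53283548e+01,  7.09357113e-02,
        2.34822108e-02, -3.42755345e-05]), 'ee_pos': array([ 0.19770066, -0.51310447,  0.30215126]), 'eef_rot': array([-3.14151636e+00,  1.01736148e-03, -1.20304149e+00]), 'force': array([0.59201428, 0.41462577, 0.04327369]), 'moment': array([-0.00388755,  0.02734205, -0.00649872]), 'grip_width': 0.09417729452956276}
```

View pics/top0.png

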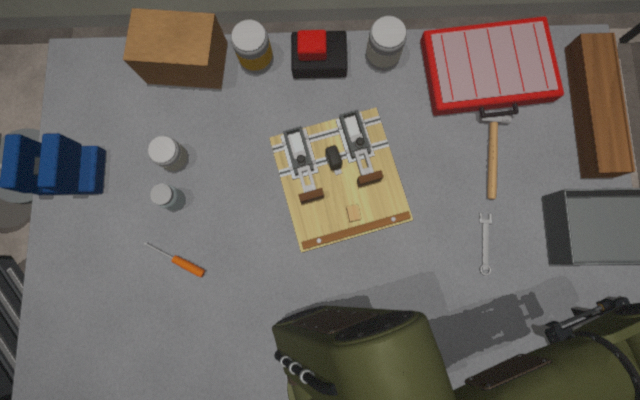

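View pics/side0.png

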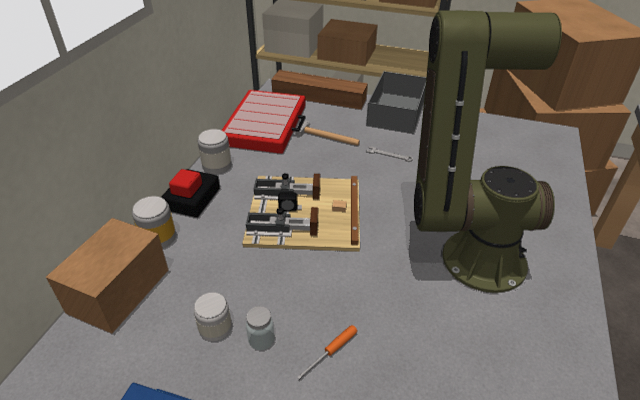

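```bash
python3 - <<'E'
from h import *
c=load('pics/top0.png'); im=c['color']; 
cv2.imwrite('pics/topc.png',cv2.resize(im[100:255,260:420],None,fx=5,fy=5,interpolation=cv2.INTER_CUBIC)[:, :800][:600])
cv2.imwrite('pics/topc2.png',cv2.resize(im[100:255,260:420],None,fx=3.75,fy=3.75,interpolation=cv2.INTER_CUBIC))
s=load('pics/side0.png')['color']
cv2.imwrite('pics/sidec.png',cv2.resize(s[165:260,235:370],None,fx=5.9,fy=5.9,interpolation=cv2.INTER_CUBIC))
P=cloud(c)
np.set_printoptions(precision=4,suppress=True)
# brown blocks top at z ~0.08
m=(abs(P[...,2]-0.08)<0.006); m[:100]=0;m[250:]=0;m[:,:260]=0;m[:,420:]=0
n,l,st,ce=cv2.connectedComponentsWithStats(m.astype(np.uint8))
for i in range(1,n):
    if st[i,4]>15: q=P[l==i]; print(st[i],ce[i],q.mean(0),cv2.minAreaRect((q[:,:2]*1000).astype(np.float32)))
E
```

```text
[326 146  17  20 203] [333.5862 155.5714] [ 0.6322 -0.0173  0.0774] ((632.4049072265625, -17.497909545898438), (58.44938278198242, 32.52922058105469), 18.000389099121094)
[358 170  26  14 203] [370.5123 177.0296] [ 0.5673 -0.119   0.0805] ((567.5144653320312, -119.11297607421875), (22.50799560546875, 69.47663116455078), 14.903992652893066)
[298 188  26  14 200] [310.91  194.635] [0.5205 0.0482 0.0806] ((520.3517456054688, 48.1848258972168), (22.603900909423828, 69.61363983154297), 15.048372268676758)
```

View pics/topc2.png

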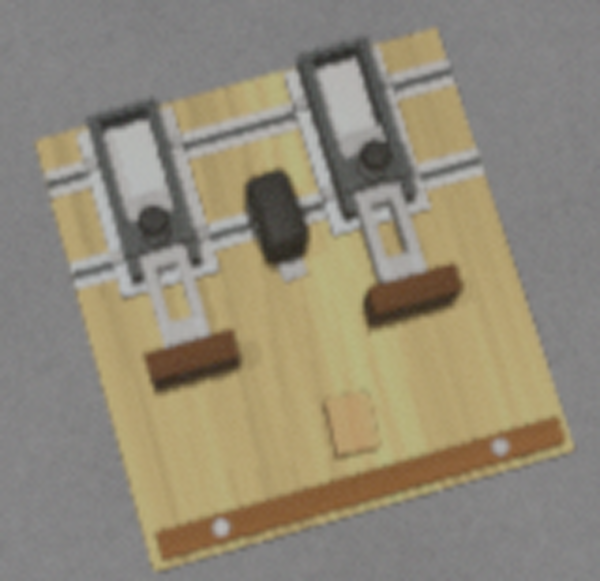

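View pics/sidec.png

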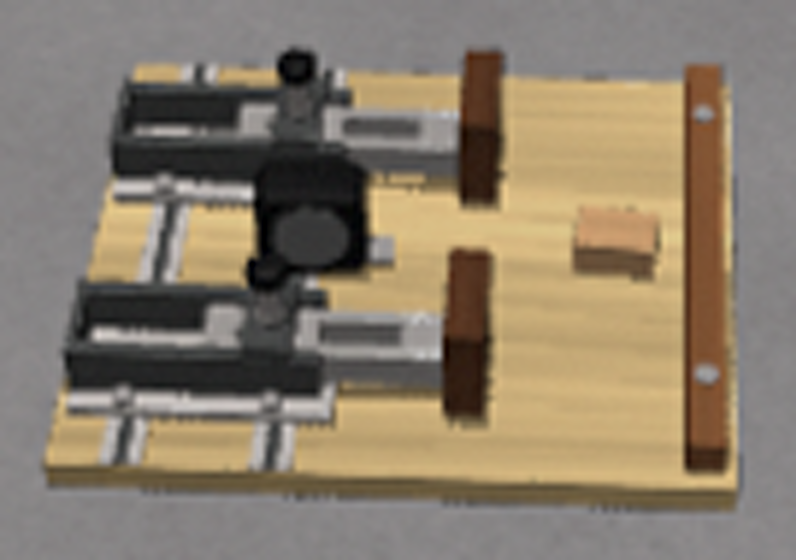

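```bash
cat >> h.py <<'E'
yaw=np.radians(15.0); bx=np.array([np.cos(yaw),np.sin(yaw),0]); by=np.array([-np.sin(yaw),np.cos(yaw),0])
FL=np.array([.5204,.0482,.056])-.011*bx; FR=np.array([.5674,-.1191,.056])-.011*bx
def delta(p):
    o=sensors.get_obs(); M=Rm(o['eef_rot']); print('t',o['time_s'],'F',o['force'],'yaw',o['eef_rot'])
    d=(p-o['ee_pos']); print('tool mm',(M.T@d*1000).round(1)); W=np.stack([-by,-bx,[0,0,-1]],1)
    print('rotvec',R.from_matrix(M.T@W).as_rotvec().round(4))
E
python3 - <<'E'
from h import *
c=load('pics/top0.png');P=cloud(c)
p=P[213,354]; print('offcut',p,'rel FR',(p-FR)@bx,(p-FR)@by,'rel FL',(p-FL)@bx,(p-FL)@by)
# board yaw check by fence top
g=P[...,2]; m=(abs(g-.04)<.006);m[:200]=0;m[255:]=0;m[:,:290]=0;m[:,420:]=0
print(cv2.minAreaRect((P[m][:,:2]*1000).astype(np.float32)),m.sum())
t=FR-.035*bx; t[2]=.30; delta(t)
E
```

```text
offcut [ 0.47144231 -0.07262104  0.04359963] rel FR -0.0696583692782275 0.06973090612877476 rel FL -0.06756028168829298 -0.10403297972920486
((474.0221862792969, -62.97947692871094), (127.24602508544922, 319.058837890625), 15.15990924835205) 1064
t 0.1 F [0.59201428 0.41462577 0.04327369] yaw [-3.14151636e+00  1.01736148e-03 -1.20304149e+00]
tool mm [-239.6 -440.9    2.4]
rotvec [-0.     0.001  0.106]
```

move_arm(rows="0 0 0 0 0 0.106", grip=-1, newtons=20)

```text
time_s: 0.22
ee_pos: [0.1977, -0.513, 0.3018]
eef_rot: [3.142, 0.002, -1.311]
force: [-0.2, -1.0, -0.5]
grip_width: 0.087
```

```bash
python3 - <<'E'
from h import *
t=FR-.035*bx; t[2]=.30; delta(t)
E
```

```text
t 0.225 F [-0.18228626 -1.02448108 -0.49219683] yaw [ 3.14152054e+00  1.77450671e-03 -1.31090787e+00]
tool mm [-285.6 -412.5    2.3]
rotvec [ 0.0001  0.0018 -0.0019]
```

move_arm(rows="-29 -41 0 0 0 0;-29 -41 0 0 0 0;-29 -41 0 0 0 0;-29 -41 0 0 0 0;-29 -41 0 0 0 0;-29 -41 0 0 0 0;-29 -41 0 0 0 0;-29 -41 0 0 0 0;-29 -41 0 0 0 0;-20 -30 0 0 0 0;0 0 0 0 0 0")

```text
time_s: 1.6
ee_pos: [0.5202, -0.1267, 0.2994]
eef_rot: [3.139, 0.006, -1.314]
force: [-0.8, -0.5, 0.4]
grip_width: 0.0005
```

```bash
python3 - <<'E'
from h import *
t=FR-.035*bx; t[2]=.147; delta(t)
snap('side','pics/s1.png')
E
```

```text
t 1.6 F [-0.78985932 -0.54858041  0.39313844] yaw [ 3.13873096  0.00632071 -1.31431723]
tool mm [  5.9  -2.  152.3]
rotvec [ 0.0028  0.0063 -0.0053]
```

View pics/s1.png

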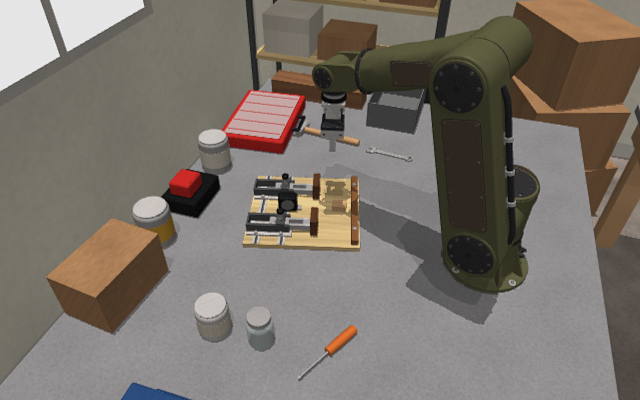

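The gripper, now shut, hangs above the gap in front of the right jaw (side pixel ~(333,145)); the board is undisturbed. Descend.

move_arm(rows="2 0 30 0.003 0.006 -0.005;2 0 30 0 0 0;2 0 30 0 0 0;0 0 30 0 0 0;0 0 26 0 0 0;0 0 4 0 0 0;0 0 0 0 0 0")

```text
time_s: 2.52
ee_pos: [0.5175, -0.1393, 0.1463]
eef_rot: [-3.141, -0.001, -1.317]
force: [0.5, 0.4, 0.3]
grip_width: 0.0004
```

```bash
python3 - <<'E'
from h import *
t=FR-.035*bx; t[2]=.147; delta(t)
c=snap('side','pics/s2.png')
cv2.imwrite('pics/s2c.png',cv2.resize(c['color'][110:270,230:390],None,fx=3.75,fy=3.75,interpolation=cv2.INTER_CUBIC))
E
```

```text
t 2.525 F [0.49807532 0.36730487 0.32838974] yaw [-3.14149889e+00 -1.03573088e-03 -1.31678843e+00]
tool mm [-6.7 -7.4 -0.7]
rotvec [-0.0001 -0.001  -0.0078]
```

View pics/s2c.png

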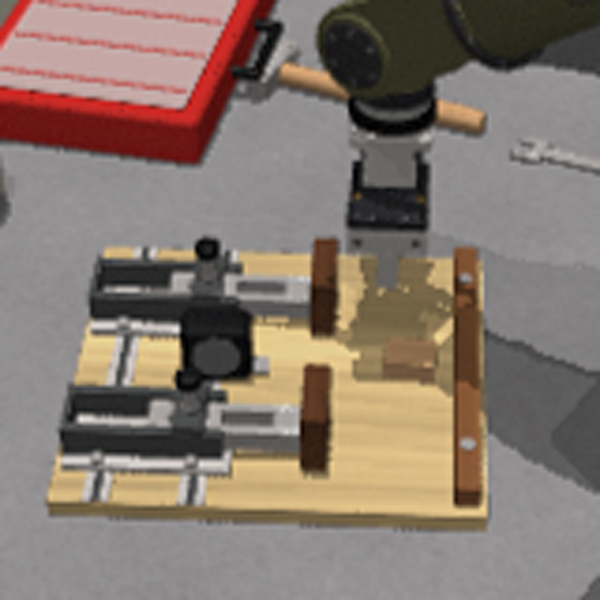

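The shut fingertips are at crop (388,275), in front of the right jaw's face and clear of the offcut at (410,360). I'll push now.

move_arm(rows="-6 -8 0 0 0 -0.007;0 -10 0 0 0 0;0 -10 0 0 0 0;0 -8 0 0 0 0;0 -8 0 0 0 0;0 -8 0 0 0 0;0 -8 0 0 0 0")

```text
time_s: 3.45
ee_pos: [0.577, -0.1172, 0.149]
eef_rot: [3.139, -0.002, -1.309]
force: [-8.9, -2.6, 7.2]
grip_width: 0.0003
```

```bash
python3 - <<'E'
from h import *
t=FR+.043*bx; t[2]=.147; delta(t)
c=snap('side','pics/s3.png')
cv2.imwrite('pics/s3c.png',cv2.resize(c['color'][110:270,230:390],None,fx=3.75,fy=3.75,interpolation=cv2.INTER_CUBIC))
E
```

```text
t 3.45 F [-8.91354457 -2.58142028  7.15195868] yaw [ 3.13863689e+00 -2.13237849e-03 -1.30853162e+00]
tool mm [ -0.6 -22.2   2. ]
rotvec [ 0.003  -0.0021  0.0005]
```

View pics/s3c.png

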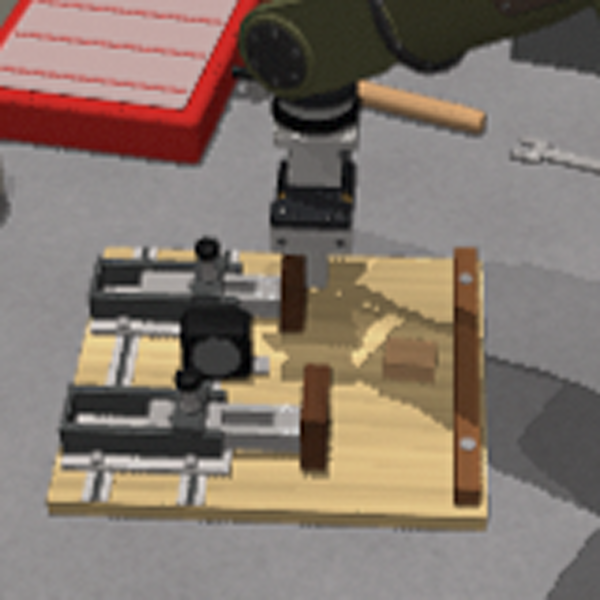

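The right jaw has moved back about 29 mm and its knob at (207,248) is still up. The finger is flat on the face, so I keep pushing to about 51 mm.

move_arm(rows="0 -7 0.5 0 0 0;0 -7 0.5 0 0 0;0 -6 0.5 0 0 0;0 -3 0 0 0 0;0 0 0 0 0 0")

```text
time_s: 4.12
ee_pos: [0.5992, -0.1115, 0.1479]
eef_rot: [3.128, -0.0, -1.308]
force: [-10.1, -0.8, 6.6]
grip_width: 0.0003
```

```bash
python3 - <<'E'
from h import *
t=FR+.043*bx; t[2]=.147; delta(t)
c=snap('side','pics/s4.png')
cv2.imwrite('pics/s4c.png',cv2.resize(c['color'][110:270,230:390],None,fx=3.75,fy=3.75,interpolation=cv2.INTER_CUBIC))
E
```

```text
t 4.125 F [-10.12695087  -0.78170397   6.63677163] yaw [ 3.12778223e+00 -3.83199936e-04 -1.30828068e+00]
tool mm [-0.9  0.6  0.9]
rotvec [ 0.0138 -0.0004  0.0007]
```

View pics/s4c.png

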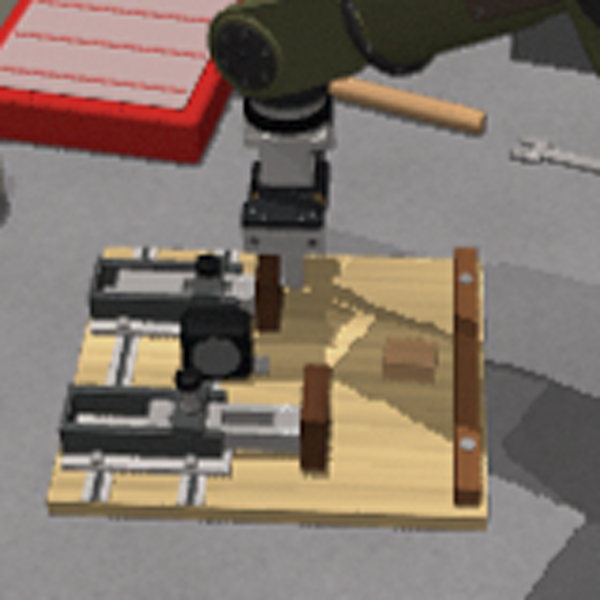

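The right knob has dropped from crop row 248 to 265. I'll let the jaw forward gently and back off.

move_arm(rows="0 5 0 0 0 0;0 5 0 0 0 0;0 5 0 0 0 0;0 5 0 0 0 0;0 6 0 0 0 0;0 10 0 0.014 0 0;0 12 0 0 0 0;0 8 0 0 0 0;0 0 0 0 0 0")

```text
time_s: 5.3
ee_pos: [0.5421, -0.127, 0.1484]
eef_rot: [3.137, 0.001, -1.308]
force: [0.2, 0.8, 0.2]
grip_width: 0.0004
```

```bash
python3 - <<'E'
from h import *
t=FL-.035*bx; t[2]=.20; delta(t)
c=snap('side','pics/s5.png')
cv2.imwrite('pics/s5c.png',cv2.resize(c['color'][110:270,230:390],None,fx=3.75,fy=3.75,interpolation=cv2.INTER_CUBIC))
E
```

```text
t 5.3 F [0.21900912 0.83099717 0.21310361] yaw [ 3.13703391e+00  8.15840526e-04 -1.30838165e+00]
tool mm [-174.9   21.7  -51.4]
rotvec [0.0046 0.0008 0.0006]
```

View pics/s5c.png

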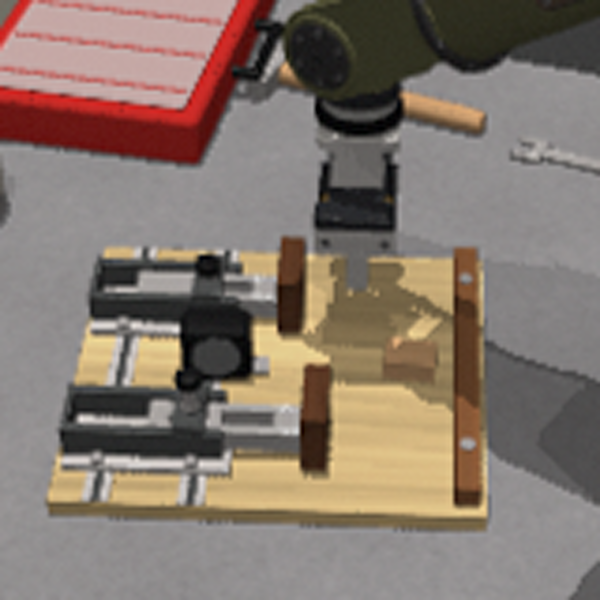

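The right jaw sits latched half-way (its front edge went 325→268→290) with the knob down, and the fingers are clear of it. Next I raise the gripper and cross to the left lane.

move_arm(rows="0 0 -30 0.004 0 0;0 0 -25 0 0 0;-25 3 0 0 0 0;-30 4 0 0 0 0;-30 4 0 0 0 0;-30 4 0 0 0 0;-30 4 0 0 0 0;-20 2 0 0 0 0;-8 0 0 0 0 0;0 0 0 0 0 0")

```text
time_s: 6.6
ee_pos: [0.4777, 0.0399, 0.2061]
eef_rot: [-3.139, -0.0, -1.308]
force: [-1.0, 0.7, 0.4]
grip_width: 0.0004
```

```bash
python3 - <<'E'
from h import *
t=FL-.035*bx; t[2]=.147; delta(t)
E
```

```text
t 6.6 F [-0.97473106  0.68379123  0.40645891] yaw [-3.13880670e+00 -1.23484308e-04 -1.30773947e+00]
tool mm [ 3.   2.8 59.1]
rotvec [-0.0028 -0.0001  0.0013]
```

move_arm(rows="3 3 15 -0.003 0 0;0 0 20 0 0 0;0 0 18 0 0 0;0 0 5 0 0 0;0 0 0 0 0 0")

```text
time_s: 7.22
ee_pos: [0.4755, 0.0328, 0.1433]
eef_rot: [3.139, 0.0, -1.311]
force: [0.4, 0.0, -0.0]
grip_width: 0.0003
```

```bash
python3 - <<'E'
from h import *
t=FL+.043*bx; t[2]=.147; delta(t)
c=snap('side','pics/s6.png')
cv2.imwrite('pics/s6c.png',cv2.resize(c['color'][110:270,230:390],None,fx=3.75,fy=3.75,interpolation=cv2.INTER_CUBIC))
E
```

```text
t 7.225 F [ 0.39783162  0.03479593 -0.03195   ] yaw [ 3.13887705e+00  5.82608212e-05 -1.31105536e+00]
tool mm [ -3.5 -79.3  -3.9]
rotvec [ 0.0027  0.0001 -0.0021]
```

View pics/s6c.png

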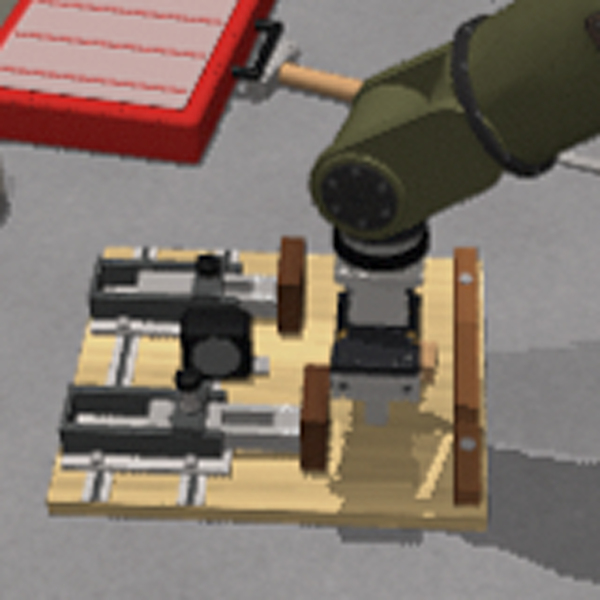

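The fingers at (375,410) stand in front of the left jaw's face, and the body is well above the tape. I push as I did on the right.

move_arm(rows="-3 -8 -3 0.003 0 -0.002;0 -10 0 0 0 0;0 -8 0 0 0 0;0 -8 0 0 0 0;0 -8 0 0 0 0;0 -8 0 0 0 0;0 -8 0 0 0 0")

```text
time_s: 8.15
ee_pos: [0.5334, 0.0514, 0.1484]
eef_rot: [3.137, -0.0, -1.308]
force: [-9.5, -2.3, 7.6]
grip_width: 0.0006
```

```bash
python3 - <<'E'
from h import *
t=FL+.043*bx; t[2]=.147; delta(t)
E
```

```text
t 8.15 F [-9.51717007 -2.26220832  7.55827053] yaw [ 3.13749691e+00 -4.31575142e-04 -1.30815657e+00]
tool mm [ -0.2 -18.6   1.3]
rotvec [ 0.0041 -0.0004  0.0008]
```

move_arm(rows="0 -7 0.5 0 0 0;0 -6 0.5 0 0 0;0 -4 0.5 0 0 0;0 -3 0 0 0 0;0 0 0 0 0 0")

```text
time_s: 8.78
ee_pos: [0.552, 0.0565, 0.1469]
eef_rot: [3.125, 0.0, -1.307]
force: [-8.3, -3.0, 6.3]
grip_width: 0.0005
```

```bash
python3 - <<'E'
from h import *
t=FL+.043*bx; t[2]=.147; delta(t)
c=snap('side','pics/s7.png')
cv2.imwrite('pics/s7c.png',cv2.resize(c['color'][110:270,230:390],None,fx=3.75,fy=3.75,interpolation=cv2.INTER_CUBIC))
E
```

```text
t 8.775 F [-8.32214376 -3.03049377  6.27716277] yaw [ 3.12525875e+00  2.36518672e-04 -1.30729692e+00]
tool mm [-0.2  0.7 -0.1]
rotvec [0.0163 0.0002 0.0017]
```

View pics/s7c.png

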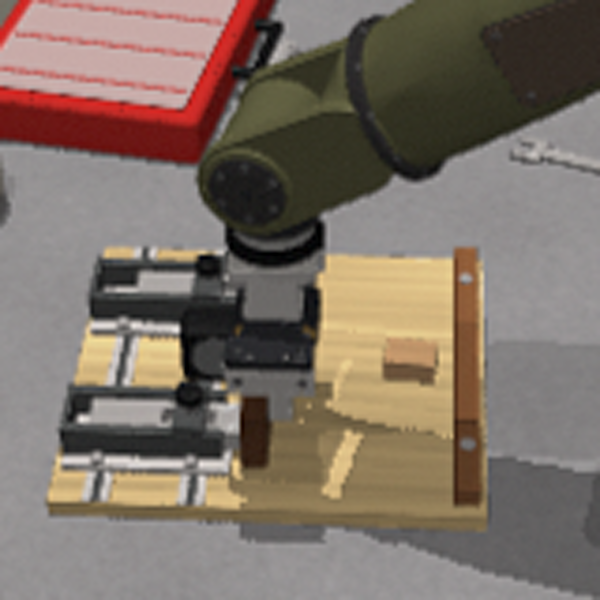

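The left knob has also dropped (row 379→395). I ease back and raise the gripper clear.

move_arm(rows="0 5 0 0 0 0;0 5 0 0 0 0;0 5 0 0 0 0;0 5 0 0 0 0;0 6 0 0 0 0;0 10 0 0.015 0 0;0 12 0 0 0 0;0 8 0 0 0 0;0 0 -20 0 0 0;0 0 -40 0 0 0;0 0 -40 0 0 0;0 0 -40 0 0 0;0 20 -40 0 0 0;0 30 -30 0 0 0;0 30 0 0 0 0;0 20 0 0 0 0;0 0 0 0 0 0;0 0 0 0 0 0")

```text
time_s: 11.08
ee_pos: [0.394, 0.014, 0.3654]
eef_rot: [3.137, -0.0, -1.308]
force: [0.6, 0.4, -0.5]
grip_width: 0.0007
```

```bash
python3 - <<'E'
from h import *
o=sensors.get_obs();print(o['time_s'],o['force'],o['joint_vel'])
c=snap('side','pics/s8.png')
cv2.imwrite('pics/s8c.png',cv2.resize(c['color'][165:260,235:370],None,fx=5.9,fy=5.9,interpolation=cv2.INTER_CUBIC))
c=snap('top','pics/t8.png');P=cloud(c)
m=(abs(P[...,2]-0.08)<0.006); m[:100]=0;m[250:]=0;m[:,:260]=0;m[:,420:]=0
n,l,st,ce=cv2.connectedComponentsWithStats(m.astype(np.uint8))
for i in range(1,n):
    if st[i,4]>15: q=P[l==i].mean(0); print(st[i],q,'L',(q-FL)@bx-.011,'R',(q-FR)@bx-.011)
E
```

```text
11.075 [ 0.57009627  0.39700625 -0.51325659] [-2.35855975e-05 -9.08493714e-03  6.42207830e-03 -3.89904867e-04
  1.58831150e-03 -2.50416341e-03]
[356 139   8   8  50] [ 0.66787173 -0.09156089  0.07761661] L 0.10627397194618586 R 0.10417588435625132
[326 145  17  23 212] [ 0.63169507 -0.01758879  0.07709649] L 0.09047539447972303 R 0.0883773068897885
[297 157   9   8  49] [0.6204869  0.07512541 0.07736286] L 0.10364533462688602 R 0.10154724703695149
[355 161  26  14 199] [ 0.59604957 -0.11123845  0.08059669] L 0.031806164129731834 R 0.029708076539797307
[296 178  25  14 202] [0.54892564 0.05630079 0.08042927] L 0.029650292180718272 R 0.02755220459078374
```

View pics/s8c.png

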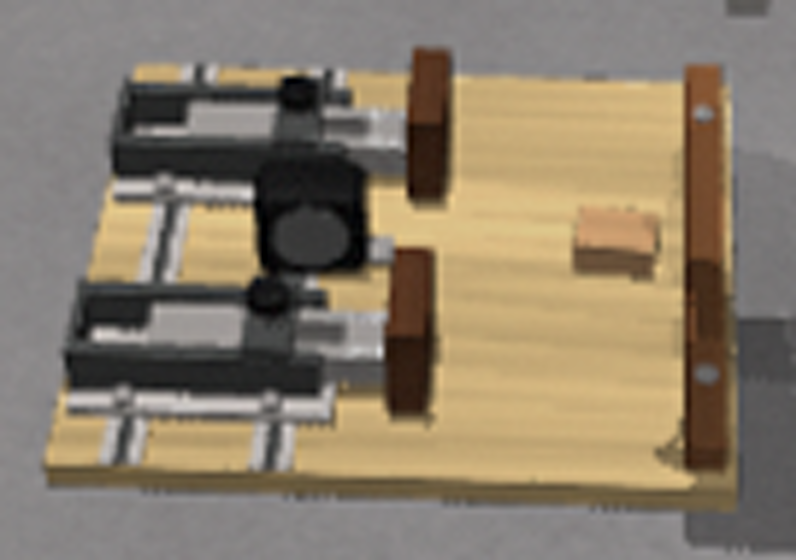

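View pics/t8.png

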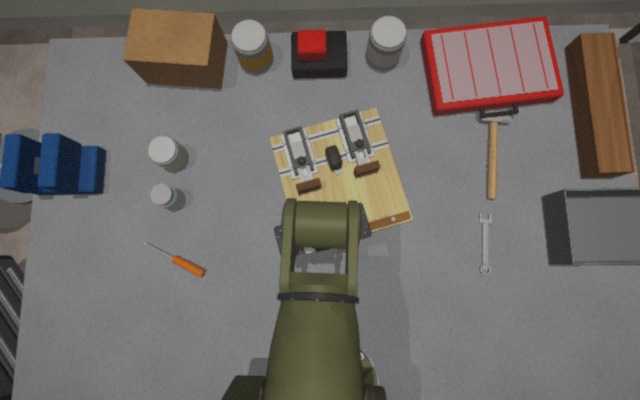

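Both jaws measure about 30 mm of travel, and both knobs are down (side crop (298,93) and (267,295)). The tape, offcut and the rest of the loose things are where they were, and the arm is clear.

```bash
python3 -c "
from h import *
print(ctrl.hand_in())"
```

```text
the job is handed in; nothing more can be done
None
```

Both jaws are latched half-open on their dropped pins, and I handed the job in with the robot's clock at about 11 s of the 48 s allowed. With the fingers shut, I pushed each jaw back about 51 mm, right one first. In the pictures both knobs had dropped, so I eased each jaw forward onto its pin and raised the gripper clear.

- **Jaw travel:** the last top-camera measurement gave 29.7 mm for the right jaw and 29.7 mm for the left, inside the 26 to 34 mm window.
- **Pins:** both knobs are down in the last side picture. I judged this by eye and did not measure the drop.
- **Loose things:** the tape, offcut, tin, jar and tools look unmoved in the pictures, though I did not measure each one.
- **Arm:** it hangs free, with only about 0.5 N of sensor noise on the tool. While pushing, the readings I took showed about 10 N against the push, plus about 7 N upward from rubbing on the faces.

No check failed or disagreed, and the hand-in reported no verdict.

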